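# Shut the storage box and press its snap latch home

## Robot

A 6-joint arm with a two-finger parallel gripper is mounted at the origin on the work surface. World frame = base frame: x ahead of the robot, y to its left, z up, the work surface at z = 0. Lengths are in m, angles in degrees, forces in N, time in s.
With the tool pointing down it reaches from about 0.275 to 0.775 m from the base axis. Payload 14.6 kg.
Tool frame: the origin (TCP) lies between the finger pads; the fingertips stand 14 mm ahead of it and the grasp point (between the pads) lies 5 mm behind it (tip_extent is the distance from the TCP to the fingertips, in m); y points along the fingers, x is the direction in which the jaws open and shut, and the axes are right-handed (so a half turn about y gives the same grasp; the last joint's range is limited). The gripper opens to 85 mm and grips with 20 to 120 N. Pads are 22 mm wide; open, the fingers measure 114 mm over their backs; the gripper's body (76 mm by 85 mm) begins 54 mm behind the grasp point. The pads swing forward as they close: fully open they stand 13 mm farther back than shut.
Start: joints at [63.753, 15.075, -2.767, 72.158, 0, 81.102], TCP at [0.157, 0.501, 0.245] pointing down, gripper open.
Joint ranges: [-151.79, 151.79], [-50.71, 97.33], [-67.44, 78.34], [-121.81, 120.89], [-77.56, 73.72], [-180, 180]. Speed limits (degrees/s): [108.29, 108.29, 147.25, 159.86, 180, 180].

## Interface

Orientations are given as [roll, pitch, yaw] about the fixed x, y, z axes, in that order (R = Rz(yaw) Ry(pitch) Rx(roll)).
In Python, from bench import * gives the robot as it stands.
- The arm moves only by the tool apply_moves, never from a script. Its argument "series" is one flat list of numbers, 7 for each row, row after row: the opening, from 0 (shut) to 1 (fully open), then the shift along the tool's x, y, z in units of 30 mm (1.0 is 30 mm), then the turn, a rotation vector about the tool's x, y, z in units of 8 degrees (1.0 is 8 degrees). In form: [fingers, x, y, z, wx, wy, wz, fingers, x, y, z, wx, wy, wz, ...]. A call has 1 to 10 rows; each row shifts and turns the commanded pose from where the row before left it, along the tool's axes as they then stand; what a row does not reach is not made up. A row lasts 1/10 s, in which the tool goes at most 50 mm and 8.59 degrees, less where a joint would pass 70% of its speed; a pose out of reach is approached as far as the arm can. A call is refused whole if a number of a shift passes 1 or a number of a turn 1, either way. A call with a gripper value outside its range is refused whole. The fingers move at their own pace and stop on an object; "grip_force" is the grip in N (left out, the last holds). Time passes only in rows, so rows that do not move let the fingers close. It gives the time, the measured TCP pose, the force and the opening at its end, in the units of the state.
- get_state(): the state, without advancing time (a new reading comes with each control period).
- snapshot(name): name is "side" or "top" or "wrist"; returns a dict with "pixels" (420x560x3 uint8, red, green, blue), "fx", "fy", "cx", "cy" (pixels), "view" (4x4, takes a point from world to camera coordinates). Camera axes: x right, y up, looking along -z (the intrinsics and any distortion apply to the point x, -y, -z); pixel columns grow to the right and rows downward; lengths in m; the calibration is good to about 2 mm. A picture is of the moment at which its call begins. There is no depth.
- hand_in(): hands the job in, once; it reports no verdict.
The state is a dict: "t": time; "qpos": joint angles; "dq": joint speeds; "tau": joint torques, N m; "tool_pos": TCP position; "orientation": TCP orientation; "ft_force": force on the tool from outside, world axes, zero at the start; "wrist_torque": the same for the moment, N m; "opening": finger opening in m.
Only numpy, scipy, OpenCV 4.12 (cv2) and the standard library are available. Lean on these libraries where they do the work, as an engineer would, in place of code of your own. Each camera call takes 0.05 s, during which the arm holds its last target.

## Task

The lid of the plastic storage box stands ajar. With the fingertips, push the lid down until it is fully shut, and then press its latch flap down and in until it lies flat against the front of the box, the lid staying shut. Only push - do not pinch, hook or lift anything - leave the other kitchen things where they stand, and finish with the hand clear.

Things in the scene. Friction and masses are not known exactly. Their poses are not given: they have to be found in the camera images.
- box: White plastic base of the storage box, 130 mm deep (its x) by 190 mm wide (its y) by 50 mm high, open top, three spice tins inside (tops 66 mm above its underside), held fast to the ledge. Origin: centre of the underside; its -x face is the front, turned roughly to the robot; z up.
- box_hinge (a point): Point on the base at the middle of the lid's hinge line, at the top of the back wall: 65 mm along the box's +x and 50 mm above its underside. Axes as the box's; the hinge line runs along its y.
- lid (a joint): Lid angle in rad: 0 = fully shut (lid level), grows as the lid's front edge rises; stops at 0 and 1.9; starts between 0.75 and 1.3. The hinge is stiff (about 0.2 N m of friction, about 2 N at the front edge), so the lid stays where it is left and must be pushed all the way down.
- lid_edge (a point): Middle of the front edge of the lid's flat upper (outer) face; moves with the lid. The lid is a grey hollow plastic shell 194 mm wide and 40 mm deep. Shut, this point lies 133 mm in front of the hinge line and 40 mm above it, and the upper face is level, 90 mm above the ledge. The ceiling of the lid's inside (lid_c5 in the rules) is not to be pushed.
- latch (a joint): Latch flap angle in rad, relative to the lid: 0 = pressed home, flat against the front; grows as the flap swings out and up away from the front (1.57 = sticking straight out); stops at 0 and 1.6; starts between 0.65 and 1.1. Friction (0.018 N m) holds it at any angle; about 1 N square to its outer face swings it; no spring. Press it down and in along its arc: a level push on its tip drags the lid up. Its back (latch_c2 in the rules) is not to be pushed.
- latch_pivot (a point): Middle of the latch's pivot line on the lid's front: 139 mm in front of the hinge line and 34 mm above it when the lid is shut (84 mm above the ledge). The grey flap is 56 mm wide, centred on the lid, reaches 38 mm from the pivot and is 6 mm thick; its outer face lies 3 mm in front of the pivot when home.
- latch_tip (a point): Middle of the free end of the latch flap, 38 mm from the pivot; about 46 mm above the ledge when shut and home.
- molcajete: Bystander: round black basalt mortar on three feet, 144 mm across, 92 mm high, loose, heavy. Origin: centre of the underside.
- prep_bowl: Bystander: clear glass bowl, 110 mm across, 50 mm high, loose. Origin: centre of the underside.
- sifter: Bystander: aluminium sifter cup, 76 mm across, 85 mm high, with a loop handle reaching 66 mm from its axis along its +y, loose. Origin: centre of the underside.
- brush: Bystander: red silicone basting brush lying flat, 216 mm long along its x (bristles at +x), 34 mm wide, 16 mm high, loose. Origin: on the ledge, near mid-length.
Things that resemble listed ones, but are neither listed nor needed, are in the scene too. What is shaped like the box but orange is not meant.

How it is judged:
By the outcome, as a careful person would: the job done as asked, in the order asked, and still so for the second after the job is handed in, with the robot touching nothing.
It also fails if it takes over 48 s, if anything falls off the work surface, if the arm or the gripper's body presses on something with over 40 N, if the wrist force passes 120 N, or if a joint passes its speed limit or range.

## Working session

There is one attempt and no reset: what is moved stays moved. The work goes in short steps, Python scripts to look and compute and a tool call to move; the robot and the scene stay as the last step left them, time stands still between calls to the robot, and variables do not carry over. Pictures are saved under pics/ and viewed, and the job is handed in when it is done.

Besides the shell and the picture viewer there is one more tool, called after "Call:" as name(argument=value, ...) on one line, values as JSON. apply_moves: Moves the arm, as the interface text tells. Its arguments: {"type":"object","properties":{"series":{"type":"array","items":{"type":"number"}},"grip_force":{"type":"number"}},"required":["series"]}

```bash
ls; mkdir -p pics
python3 - <<'E'
from bench import *
import cv2,pickle
D={}
for n in ["side","top","wrist"]:
    s=snapshot(n); D[n]=s
    cv2.imwrite(f"pics/{n}0.png",s["pixels"][:,:,::-1])
    print(n,{k:(v if k!="view" else v) for k,v in s.items() if k!="pixels"})
pickle.dump(D,open("d0.pkl","wb"))
print(get_state())
E
```

```text
pics
side {'fx': 382.62614897729594, 'fy': 382.62614897729594, 'cx': 283.34713146403993, 'cy': 207.88938115670035, 'view': array([[ 0.90612814, -0.42296633,  0.00559348, -0.49071512],
       [ 0.23257869,  0.50921535,  0.82861745, -0.25029526],
       [-0.35332556, -0.74953266,  0.55978731, -0.77604071],
       [ 0.        ,  0.        ,  0.        ,  1.        ]])}
top {'fx': 474.6131553119266, 'fy': 474.6131553119266, 'cx': 272.68463980597596, 'cy': 206.89202671652058, 'view': array([[ 0.01733802, -0.99980019,  0.00994827,  0.08069284],
       [ 0.99260118,  0.01840738,  0.12001698, -0.58093183],
       [-0.12017612,  0.00779381,  0.99272199, -1.51817936],
       [ 0.        ,  0.        ,  0.        ,  1.        ]])}
wrist {'fx': 300.32195070512176, 'fy': 300.32195070512176, 'cx': 279.12827283385764, 'cy': 209.4636269508633, 'view': array([[ 0.29733951,  0.95477091, -0.00131261, -0.52358971],
       [-0.91324287,  0.28400505, -0.29211057,  0.03772757],
       [-0.27852589,  0.08805474,  0.95638365, -0.37879974],
       [ 0.        ,  0.        ,  0.        ,  1.        ]])}
{'t': 0.15, 'qpos': array([ 6.37530911e+01,  1.50926578e+01, -2.79405182e+00,  7.21591823e+01,
        1.83324710e-04,  8.11020708e+01]), 'dq': array([-0.03577465, -0.01977795,  0.07225787, -0.03477739, -0.04015647,
        0.00300921]), 'tau': array([ 2.87563715e-03, -6.37830305e+01,  3.84647191e+01,  1.06366037e-02,
        2.72867493e-05,  1.57918197e-05]), 'tool_pos': array([0.15646628, 0.50093793, 0.24494319]), 'orientation': array([-8.99927206e+01,  4.53113103e-02,  7.26510230e+01]), 'ft_force': array([ 0.13726716, -0.08951377,  0.10185326]), 'wrist_torque': array([-0.00313674, -0.00656311,  0.00980246]), 'opening': 0.08540802988506153}
```

View pics/side0.png

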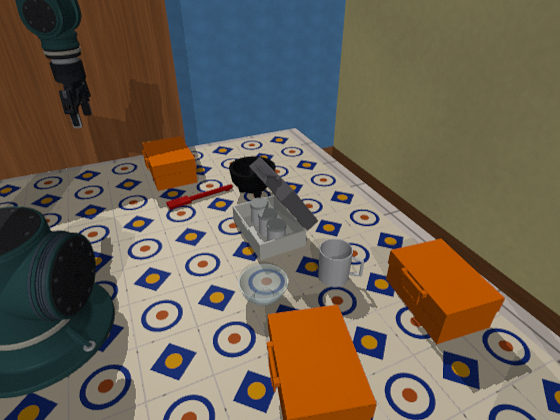

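View pics/top0.png

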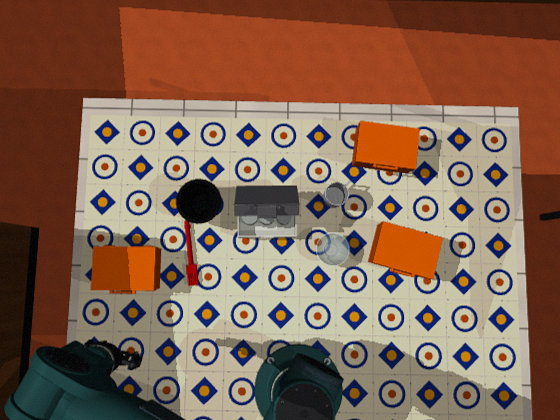

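View pics/wrist0.png

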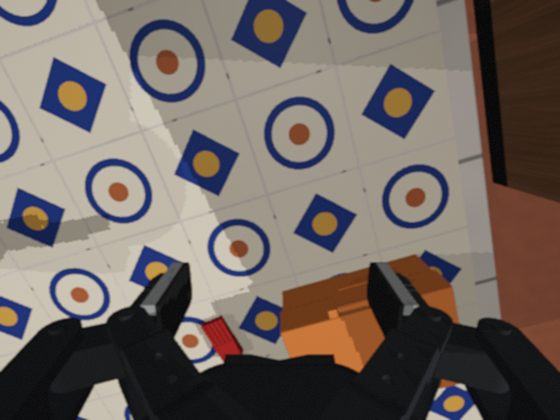

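Candidates: the white base with grey lid at top (267,212) / side (270,215). The orange boxes at top (385,147), (405,250) and (125,268) are lookalikes and ruled out by colour. I'll check the choice in close crops.

Run:
```python
import cv2
a=cv2.imread("pics/side0.png")[140:280,200:340]
b=cv2.imread("pics/top0.png")[170:255,220:310]
cv2.imwrite("pics/side0c.png",cv2.resize(a,(770,580),fx=0,fy=0,interpolation=cv2.INTER_CUBIC) if 0 else cv2.resize(a,None,fx=4.2,fy=4.2,interpolation=cv2.INTER_CUBIC))
cv2.imwrite("pics/top0c.png",cv2.resize(b,None,fx=7,fy=7,interpolation=cv2.INTER_CUBIC))
```

```text
(no output)
```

View pics/side0c.png

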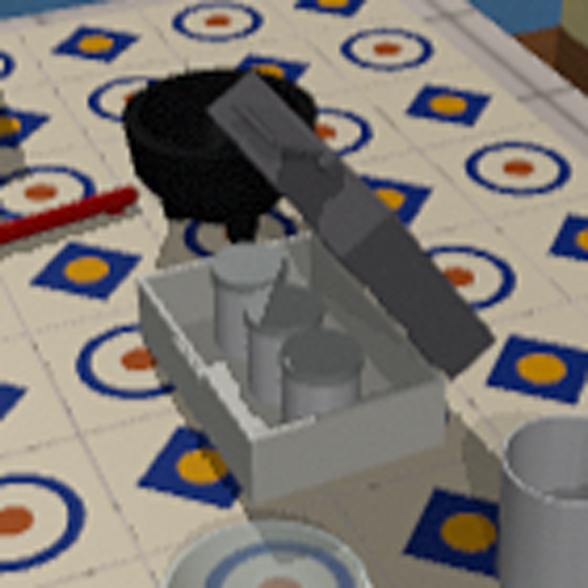

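View pics/top0c.png

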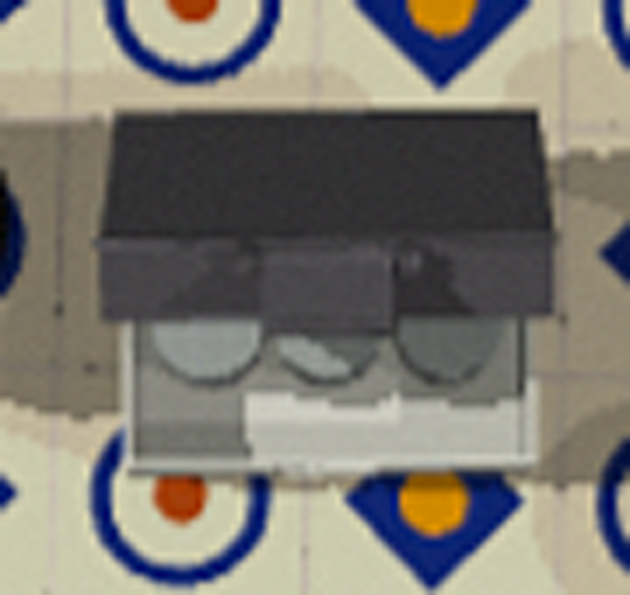

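```bash
cat > h.py <<'E'
import numpy as np,cv2,pickle
from scipy.optimize import least_squares
def proj(s,P):
    P=np.atleast_2d(P); c=P@s["view"][:3,:3].T+s["view"][:3,3]
    return np.c_[s["cx"]+s["fx"]*c[:,0]/-c[:,2], s["cy"]+s["fy"]*-c[:,1]/-c[:,2]]
# box frame point from lid frame (f forward from hinge, y, h above)
def base(p,P):
    x,y,yaw=p[:3];c,s=np.cos(yaw),np.sin(yaw);P=np.atleast_2d(P).astype(float)
    return np.c_[x+c*P[:,0]-s*P[:,1],y+s*P[:,0]+c*P[:,1],P[:,2]]
def lid(p,P):  # P rows f,y,h
    P=np.atleast_2d(P).astype(float);a=p[3]
    f=P[:,0]*np.cos(a)-P[:,2]*np.sin(a);h=P[:,0]*np.sin(a)+P[:,2]*np.cos(a)
    return base(p,np.c_[.065-f,P[:,1],.05+h])
def latch(p,P): # rows: d along flap from pivot, y, o outward
    P=np.atleast_2d(P).astype(float);b=p[4]
    f=.139+P[:,0]*np.sin(b)+P[:,2]*np.cos(b);h=.034-P[:,0]*np.cos(b)+P[:,2]*np.sin(b)
    return lid(p,np.c_[f,P[:,1],h])
E
python3 - <<'E'
from h import *
D=pickle.load(open("d0.pkl","rb"))
T=lambda u,v:(220+u/7-.4,170+v/7-.4)
S=lambda u,v:(200+u/4.2-.4,140+v/4.2-.4)
C=[("top",base,(-.065,.095,.05),T(133,468)),("top",base,(-.065,-.095,.05),T(538,463)),
("top",lid,(.133,.097,.04),T(100,238)),("top",lid,(.133,-.097,.04),T(553,235)),
("top",lid,(0,.097,.04),T(113,112)),("top",lid,(0,-.097,.04),T(538,112)),
("top",lid,(.133,.097,0),T(100,318)),("top",lid,(.133,-.097,0),T(553,314)),
("top",latch,(.038,.028,0),T(262,332)),("top",latch,(.038,-.028,0),T(390,330)),
("side",base,(-.065,-.095,.05),S(254,438)),("side",base,(-.065,-.095,0),S(255,503)),("side",base,(.065,-.095,.05),S(443,380)),("side",base,(-.065,.095,.05),S(140,285)),
("side",lid,(.133,.097,.04),S(250,72)),("side",lid,(.133,-.097,.04),S(385,205)),
("side",lid,(.133,.097,0),S(210,110)),("side",lid,(.133,-.097,0),S(340,255)),("side",lid,(0,-.097,.04),S(495,340)),("side",lid,(0,-.097,0),S(445,378))]
def r(p): return np.ravel([proj(D[c],f(p,P))[0]-uv for c,f,P,uv in C])
o=least_squares(r,[.5,.05,0,1,.8],loss="soft_l1")
print(o.x); R=r(o.x).reshape(-1,2)
for c,q in zip(C,R): print(c[0],c[1].__name__,c[2],q.round(1))
p=o.x; np.save("p.npy",p)
print("edge",lid(p,(.133,0,.04)),"pivot",latch(p,(0,0,0)),"tip",latch(p,(.038,0,0)))
E
```

```text
[0.54619582 0.11142357 0.0275066  0.98796369 1.06505753]
top base (-0.065, 0.095, 0.05) [-1.7  0.4]
top base (-0.065, -0.095, 0.05) [-0.5  0.5]
top lid (0.133, 0.097, 0.04) [-0.7  0.1]
top lid (0.133, -0.097, 0.04) [ 0.2 -0. ]
top lid (0, 0.097, 0.04) [-0.  -0.1]
top lid (0, -0.097, 0.04) [-0.3 -0.6]
top lid (0.133, 0.097, 0) [-0.1  0.7]
top lid (0.133, -0.097, 0) [-0.1  0.7]
top latch (0.038, 0.028, 0) [-0.5 -0. ]
top latch (0.038, -0.028, 0) [0.4 0.1]
side base (-0.065, -0.095, 0.05) [-0.7  0.6]
side base (-0.065, -0.095, 0) [-0.3  0.6]
side base (0.065, -0.095, 0.05) [1. 0.]
side base (-0.065, 0.095, 0.05) [-0.8 -1.9]
side lid (0.133, 0.097, 0.04) [ 0.9 -0.8]
side lid (0.133, -0.097, 0.04) [2.5 1.1]
side lid (0.133, 0.097, 0) [-0.7 -0.1]
side lid (0.133, -0.097, 0) [0.2 0.6]
side lid (0, -0.097, 0.04) [ 0.7 -0.4]
side lid (0, -0.097, 0) [0.9 0.9]
edge [[0.57138055 0.11211649 0.18305827]] pivot [[0.5630719  0.11188789 0.18476536]] tip [[0.52941795 0.11096195 0.20238792]]
```

```bash
cat >> h.py <<'E'
from scipy.spatial.transform import Rotation as Rn
def pose(st): return np.array(st["tool_pos"]),Rn.from_euler("xyz",st["orientation"],degrees=True)
def goal(tip,tilt,yaw,te):
    # tool x along box y, tool y = pointing dir (down, tilted toward box +x by tilt), returns TCP pos, R
    Rb=Rn.from_euler("z",yaw).as_matrix()
    xt=Rb[:,1]; yt=Rb@np.array([np.sin(tilt),0,-np.cos(tilt)]); zt=np.cross(xt,yt)
    return np.array(tip)-te*yt, Rn.from_matrix(np.c_[xt,yt,zt])
def delta(p0,R0,p1,R1):
    return R0.inv().apply(p1-p0)/.03,(R0.inv()*R1).as_rotvec(degrees=True)/8
E
python3 - <<'E'
from h import *
import bench
from bench import *
print([k for k in dir(bench) if not k.startswith('_')]); 
te=getattr(bench,'tip_extent',None);print(te)
te=te if isinstance(te,float) else .014
p=np.load("p.npy")
p0,R0=pose(get_state())
p1,R1=goal([.64,.111,.27],0,p[2],te)
print(p1,delta(p0,R0,p1,R1))
for a in np.linspace(p[3],-.03,8):
    q=p.copy();q[3]=a; print(round(a,2),lid(q,(.115,0,.04)).round(4))
E
```

```text
['MotionError', 'get_state', 'hand_in', 'snapshot', 'tip_extent']
0.014
[0.64  0.111 0.284] (array([ -7.60145493,  -1.29832963, -19.26023201]), array([-1.83704740e-03, -2.36562390e+00, -5.46204881e-03]))
0.99 [[0.5813 0.1124 0.168 ]]
0.84 [[0.5645 0.1119 0.1625]]
0.7 [[0.5487 0.1115 0.1545]]
0.55 [[0.5342 0.1111 0.1443]]
0.41 [[0.5214 0.1107 0.1322]]
0.26 [[0.5104 0.1104 0.1183]]
0.12 [[0.5016 0.1102 0.103 ]]
-0.03 [[0.4951 0.11   0.0865]]
```

Call:
apply_moves(series=[0, 0, -0.9, 0, 0, 0, 0, 0, -0.4, -0.4, -0.5, 0, 0, 0, 0, -0.4, 0, -0.9, 0, 0, 0, 0, -0.4, 0, -0.9, 0, 0, 0, 0, -0.4, 0, -0.9, 0, 0, 0, 0, -0.4, 0, -0.9, 0, 0, 0, 0, -0.4, 0, -0.9, 0, 0, 0, 0, -0.4, 0, -0.9, 0, 0, 0, 0, -0.4, 0, -0.9, 0, 0, 0, 0, -0.4, 0, -0.9, 0, 0, 0])

```text
t: 1.15
tool_pos: [0.3456, 0.3282, 0.2842]
orientation: [-90.0, 0.0, 72.6]
ft_force: [0.2, 0.9, 0.2]
opening: 0.0002
```

Call:
apply_moves(series=[0, -0.4, 0, -0.9, 0, 0, 0, 0, -0.4, 0, -0.9, 0, 0, 0, 0, -0.4, 0, -0.9, 0, 0, 0, 0, -0.4, 0, -0.9, 0, 0, 0, 0, -0.4, 0, -0.9, 0, 0, 0, 0, -0.4, 0, -0.9, 0, 0, 0, 0, -0.4, 0, -0.9, 0, 0, 0, 0, 0, 0, 0, 0, -0.8, 0, 0, 0, 0, 0, 0, -0.8, 0, 0, 0, 0, 0, 0, -0.7, 0])

```text
t: 2.15
tool_pos: [0.5003, 0.1923, 0.2839]
orientation: [-90.0, 0.0, 91.3]
ft_force: [0.5, 0.9, -1.0]
opening: -0.0
```

```bash
cat > nxt.py <<'E'
import sys
from h import *
from bench import *
p=np.load("p.npy"); s=get_state(); p0,R0=pose(s)
x,y,z,t=map(float,sys.argv[1:5])
p1,R1=goal([x,y,z],np.radians(t),p[2],.014)
d=delta(p0,R0,p1,R1)
print("t",s["t"],"tip",(p0+R0.apply([0,.014,0])).round(4),"ori",np.round(s["orientation"],1),"F",s["ft_force"].round(2),"open",round(s["opening"],4)); print("need",d[0].round(2),d[1].round(2))
E
python3 nxt.py .64 .111 .27 0
```

```text
t 2.15 tip [0.5003 0.1923 0.2699] ori [-90.    0.   91.3] F [ 0.49  0.94 -0.97] open -0.0
need [-2.81 -0.   -4.6 ] [-0.01 -0.04 -0.  ]
```

Call:
apply_moves(series=[0, -0.5, 0, -0.8, 0, 0, 0, 0, -0.5, 0, -0.8, 0, 0, 0, 0, -0.5, 0, -0.8, 0, 0, 0, 0, -0.5, 0, -0.8, 0, 0, 0, 0, -0.5, 0, -0.8, 0, 0, 0, 0, -0.3, 0, -0.6, 0, 0, 0, 0, 0, 0, 0, 0, 0, 0])

```text
t: 2.85
tool_pos: [0.6413, 0.1099, 0.2829]
orientation: [-89.9, 0.0, 91.0]
ft_force: [0.0, 0.7, -0.7]
opening: -0.0002
```

```bash
python3 nxt.py .625 .111 .17 0
python3 - <<'E'
from h import *
from bench import *
import cv2
D={}
for n in ["side","top"]:
    s=snapshot(n);D[n]=s
cv2.imwrite("pics/s1.png",np.hstack([cv2.resize(D["side"]["pixels"][60:300,180:360,::-1],(390,520)),cv2.resize(D["top"]["pixels"][140:270,200:300,::-1],(400,520))]))
E
```

```text
t 2.85 tip [0.6413 0.1099 0.2689] ori [-89.9   0.   91. ] F [ 0.02  0.72 -0.74] open -0.0002
need [0.05 3.3  0.54] [-0.01 -0.08 -0.  ]
```

View pics/s1.png

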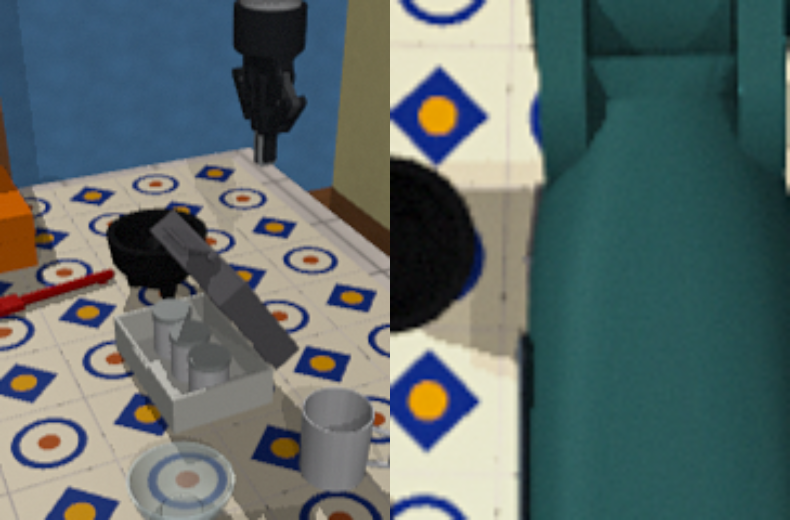

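The crop shows the hand shut above and behind the raised lid, with nothing touched (fingertips in the left panel at about (262,160)). I'll lower it behind the lid's outer face.

Call:
apply_moves(series=[0, 0, 0.8, 0, 0, 0, 0, 0, 0, 0.8, 0, 0, 0, 0, 0, 0, 0.8, 0, 0, 0, 0, 0, 0, 0.8, 0.4, 0, 0, 0, 0, 0, 0, 0.4, 0, 0, 0, 0, 0, 0, 0.2, 0, 0, 0])

```text
t: 3.55
tool_pos: [0.6079, 0.1112, 0.1883]
orientation: [-89.9, -0.0, 91.1]
ft_force: [0.4, 1.3, 0.2]
opening: 0.0001
```

```bash
python3 nxt.py .590 .111 .168 0
```

```text
t 3.55 tip [0.6079 0.1112 0.1743] ori [-89.9  -0.   91.1] F [0.41 1.28 0.21] open 0.0001
need [0.   0.21 0.6 ] [-0.01 -0.06  0.  ]
```

Call:
apply_moves(series=[0, 0, 0.2, 0.3, 0, 0, 0, 0, 0, 0, 0.3, 0, 0, 0, 0, 0, 0.1, 0.28, 0, 0, 0, 0, 0, 0.1, 0.28, 0, 0, 0, 0, 0, 0.13, 0.26, 0, 0, 0, 0, 0, 0.13, 0.26, 0, 0, 0, 0, 0, 0.17, 0.24, 0, 0, 0, 0, 0, 0.17, 0.24, 0, 0, 0])

```text
t: 4.35
tool_pos: [0.5442, 0.1093, 0.1578]
orientation: [-90.0, 0.0, 91.0]
ft_force: [0.5, -0.1, -0.2]
opening: -0.0003
```

```bash
python3 nxt.py .532 .111 .132 0
python3 - <<'E'
from h import *
from bench import *
import cv2
s=snapshot("side")
cv2.imwrite("pics/s2.png",cv2.resize(s["pixels"][100:280,180:360,::-1],(600,600)))
E
```

```text
t 4.35 tip [0.5442 0.1093 0.1438] ori [-90.   0.  91.] F [ 0.48 -0.06 -0.22] open -0.0003
need [0.06 0.39 0.41] [-0.   -0.07 -0.  ]
```

View pics/s2.png

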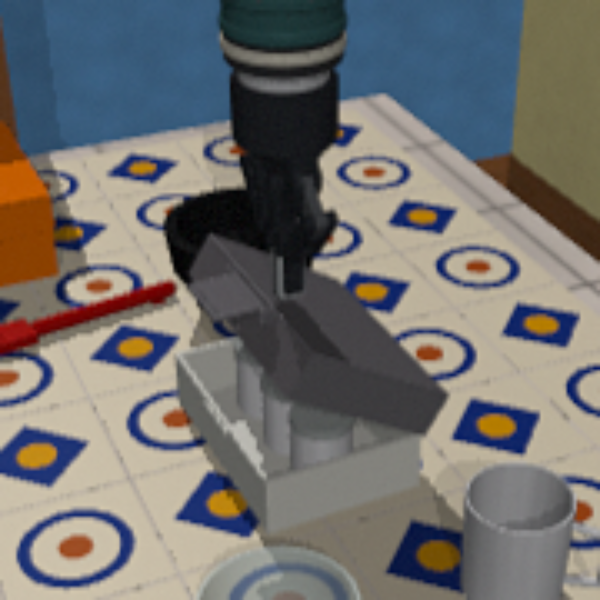

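The lid is following the fingertips (about halfway down, tips at (288,290)). I'll keep going along the arc.

Call:
apply_moves(series=[0, 0.06, 0.2, 0.21, 0, 0, 0, 0, 0, 0.2, 0.21, 0, 0, 0, 0, 0, 0.23, 0.18, 0, 0, 0, 0, 0, 0.23, 0.18, 0, 0, 0, 0, 0, 0.25, 0.15, 0, 0, 0, 0, 0, 0.25, 0.15, 0, 0, 0, 0, 0, 0.25, 0.1, 0, 0, 0, 0, 0, 0.25, 0.1, 0, 0, 0])

```text
t: 5.2
tool_pos: [0.5069, 0.1105, 0.1027]
orientation: [-90.1, -0.0, 91.1]
ft_force: [-15.2, -1.1, 108.0]
opening: 0.0002
```

```bash
python3 nxt.py .506 .111 .088 0
```

```text
t 5.2 tip [0.507  0.1105 0.0887] ori [-90.1  -0.   91.1] F [-15.23  -1.13 108.04] open 0.0002
need [0.02 0.02 0.03] [ 0.01 -0.07  0.  ]
```

Force is 108 N, so the lid is on its stop. Backing off now.

Call:
apply_moves(series=[0, 0, -0.5, 0, 0, 0, 0, 0, 0, -0.8, 0, 0, 0, 0, 0, 0, -0.8, 0, 0, 0, 0, 0, 0, -0.8, 0, 0, 0, 0])

```text
t: 5.6
tool_pos: [0.5064, 0.1105, 0.19]
orientation: [-90.0, -0.0, 91.1]
ft_force: [-0.5, -0.1, -0.3]
opening: 0.0
```

```bash
python3 nxt.py .41 .111 .16 20
python3 - <<'E'
from h import *
from bench import *
import cv2
D={n:snapshot(n) for n in ["side","wrist","top"]}
pickle.dump(D,open("d3.pkl","wb"))
s=D["side"]
cv2.imwrite("pics/s3.png",cv2.resize(s["pixels"][130:280,200:350,::-1],(600,600),interpolation=cv2.INTER_CUBIC))
cv2.imwrite("pics/w3.png",D["wrist"]["pixels"][:,:,::-1])
E
```

```text
t 5.6 tip [0.5064 0.1105 0.176 ] ori [-90.   -0.   91.1] F [-0.51 -0.11 -0.3 ] open 0.0
need [0.07 0.56 3.37] [-2.5  -0.07 -0.01]
```

View pics/s3.png

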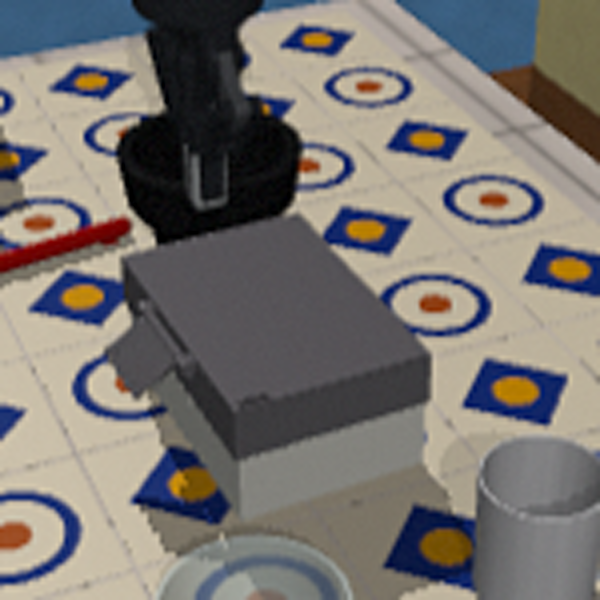

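View pics/w3.png

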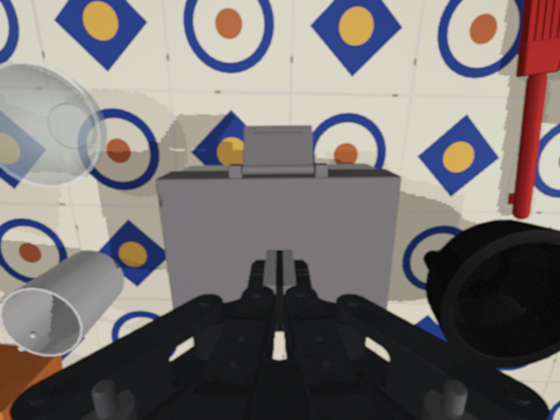

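Side view: the lid lies flat on the base, upper-face corners (122,260), (233,402), (430,352). The flap stands out at (145,355) and nothing else has moved. Now refining the pose and the flap angle.

Run:
```python
from h import *
D=pickle.load(open("d3.pkl","rb"))
import cv2
a=D["wrist"]["pixels"][110:190,230:330,::-1]
b=D["side"]["pixels"][195:240,220:265,::-1]
cv2.imwrite("pics/c3.png",np.hstack([cv2.resize(a,(500,400),interpolation=cv2.INTER_CUBIC),cv2.resize(b,(400,400),interpolation=cv2.INTER_CUBIC)])[:, :800])
S=lambda u,v:(200+u/4-.4,130+v/4-.4)
p=np.load("p.npy")
C=[("side",lid,(.133,.097,.04),S(122,260)),("side",lid,(.133,-.097,.04),S(233,402)),("side",lid,(0,-.097,.04),S(430,352)),("side",lid,(.133,-.097,0),S(238,458)),("side",base,(-.065,-.095,0),S(240,520)),
("wrist",lid,(.133,.097,.04),(399.5,176.5)),("wrist",lid,(.133,-.097,.04),(160,181)),
("side",latch,(.038,.028,.003),S(108,355)),("side",latch,(.038,-.028,.003),S(138,397)),
("wrist",latch,(.038,.028,0),(312,126)),("wrist",latch,(.038,-.028,0),(245,127))]
def r(q):
    q=np.r_[q[:4],q[4]]
    return np.ravel([proj(D[c],f(q,P))[0]-uv for c,f,P,uv in C])
o=least_squares(r,np.r_[p[:3],0,1.],loss="soft_l1");q=o.x
print(q)
for c,e in zip(C,r(q).reshape(-1,2)): print(c[0],c[1].__name__,c[2],e.round(1))
q[:3]=(q[:3]+p[:3])/2; q[3]=0;np.save("q.npy",q);print(q)
for b in np.linspace(q[4],-.05,8):
    z=q.copy();z[4]=b;print(round(b,2),latch(z,(.033,0,.003)).round(4),"o",latch(z,(.038,0,.003)).round(4))
```

```text
[ 0.54858998  0.11228401  0.0364556  -0.03605931  1.10950258]
side lid (0.133, 0.097, 0.04) [-0.1  0.1]
side lid (0.133, -0.097, 0.04) [1.  3.4]
side lid (0, -0.097, 0.04) [ 0.3 -0.3]
side lid (0.133, -0.097, 0) [0.8 2.3]
side base (-0.065, -0.095, 0) [ 1.5 -0.1]
wrist lid (0.133, 0.097, 0.04) [2.1 0.1]
wrist lid (0.133, -0.097, 0.04) [-1.9 -0.3]
side latch (0.038, 0.028, 0.003) [-1.3 -0.3]
side latch (0.038, -0.028, 0.003) [-1.1  0.9]
wrist latch (0.038, 0.028, 0) [0.3 0.1]
wrist latch (0.038, -0.028, 0) [0.3 0.3]
[0.5473929  0.11185379 0.0319811  0.         1.10950258]
1.11 [[0.4426 0.1085 0.072 ]] o [[0.4381 0.1084 0.0698]]
0.94 [[0.445  0.1086 0.0671]] o [[0.4409 0.1084 0.0641]]
0.78 [[0.4481 0.1087 0.0626]] o [[0.4446 0.1086 0.059 ]]
0.61 [[0.452  0.1088 0.0587]] o [[0.4491 0.1087 0.0546]]
0.45 [[0.4565 0.1089 0.0555]] o [[0.4543 0.1089 0.051 ]]
0.28 [[0.4614 0.1091 0.0531]] o [[0.46   0.1091 0.0483]]
0.12 [[0.4666 0.1093 0.0516]] o [[0.4661 0.1093 0.0466]]
-0.05 [[0.4721 0.1094 0.0509]] o [[0.4723 0.1095 0.0459]]
```

View pics/c3.png

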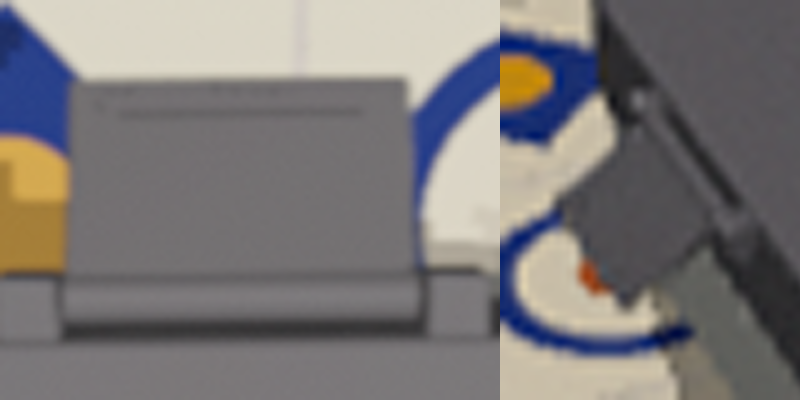

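```bash
cp q.npy p.npy; python3 nxt.py .42 .1085 .13 20
```

```text
t 5.75 tip [0.5072 0.1106 0.1761] ori [-90.1  -0.   91.1] F [-0.99 -0.21 -0.49] open 0.0003
need [-0.02  1.56  3.07] [-2.48 -0.1  -0.02]
```

Call:
apply_moves(series=[0, 0, 0, 0.7, 0, 0, 0, 0, 0, 0, 0.7, 0, 0, 0, 0, 0, 0, 0.7, 0, 0, 0, 0, 0, 0, 0.7, 0, 0, 0, 0, 0, 0, 0, -0.9, 0, 0, 0, 0, 0, 0, -0.9, 0, 0, 0, 0, 0, 0, -0.7, 0, 0, 0, 0, 0, 0, 0, 0, 0])

```text
t: 6.55
tool_pos: [0.4194, 0.109, 0.1878]
orientation: [-110.0, 0.0, 91.1]
ft_force: [-0.8, 0.0, 0.1]
opening: 0.0003
```

```bash
python3 nxt.py .42 .1085 .12 20
python3 - <<'E'
from h import *
q=np.load("q.npy");L=None
for b in [1.25,1.1,.9,.7,.5,.35,.2,.1,0]:
    z=q.copy();z[4]=b;c=latch(z,(.031,0,.003))[0]-[.0103,0,.0038]
    t,R=goal(c,np.radians(20),q[2],.014)
    print(b,c.round(4),"" if L is None else (R.inv().apply(t-L)/.03).round(2));L=t
E
```

```text
t 6.55 tip [0.4242 0.109  0.1746] ori [-110.     0.    91.1] F [-0.77  0.01  0.05] open 0.0003
need [-0.02  1.66  0.76] [-0.   -0.09 -0.03]
1.25 [0.4328 0.1085 0.0733] 
1.1 [0.4342 0.1086 0.0688] [-0.    0.16  0.01]
0.9 [0.437  0.1087 0.0633] [ 0.    0.21 -0.03]
0.7 [0.4409 0.1088 0.0584] [-0.    0.2  -0.07]
0.5 [0.4456 0.1089 0.0544] [-0.    0.18 -0.1 ]
0.35 [0.4497 0.1091 0.0521] [ 0.    0.12 -0.1 ]
0.2 [0.454  0.1092 0.0504] [-0.    0.1  -0.12]
0.1 [0.4571 0.1093 0.0497] [ 0.    0.06 -0.09]
0 [0.4601 0.1094 0.0492] [-0.    0.05 -0.09]
```

```bash
python3 nxt.py .4325 .1085 .078 20
```

```text
t 6.55 tip [0.4242 0.109  0.1746] ori [-110.     0.    91.1] F [-0.77  0.01  0.05] open 0.0003
need [-0.03  3.12  0.84] [-0.   -0.09 -0.03]
```

Call:
apply_moves(series=[0, 0, 0.6, 0.3, 0, 0, 0, 0, 0, 0.7, 0.3, 0, 0, 0, 0, 0, 0.7, 0.24, 0, 0, 0, 0, 0, 0.6, 0, 0, 0, 0, 0, 0, 0.35, 0, 0, 0, 0, 0, 0, 0.17, 0, 0, 0, 0, 0, 0, 0, 0, 0, 0, 0])

```text
t: 7.25
tool_pos: [0.431, 0.1091, 0.092]
orientation: [-109.8, 0.0, 91.0]
ft_force: [0.4, -0.3, -0.2]
opening: -0.0002
```

```bash
python3 nxt.py .4328 .1085 .0733 20
```

```text
t 7.25 tip [0.4358 0.1091 0.0788] ori [-109.8    0.    91. ] F [ 0.4  -0.34 -0.2 ] open -0.0002
need [-0.02  0.14  0.16] [-0.02 -0.09 -0.03]
```

Call:
apply_moves(series=[0, 0, 0.15, 0.12, 0, 0, 0, 0, 0, 0.16, 0, 0, 0, 0, 0, 0, 0.1, -0.01, 0, 0, 0, 0, 0, 0.1, -0.02, 0, 0, 0, 0, 0, 0.1, -0.03, 0, 0, 0, 0, 0, 0.1, -0.04, 0, 0, 0, 0, 0, 0.09, -0.05, 0, 0, 0, 0, 0, 0.09, -0.05, 0, 0, 0])

```text
t: 8.05
tool_pos: [0.4425, 0.1093, 0.0685]
orientation: [-110.0, -0.0, 91.0]
ft_force: [-0.3, 0.1, 0.8]
opening: 0.0001
```

```bash
python3 nxt.py .4456 .1085 .0544 20
python3 - <<'E'
from h import *
from bench import *
import cv2
s=snapshot("side")
cv2.imwrite("pics/s4.png",cv2.resize(s["pixels"][150:270,200:320,::-1],(600,600),interpolation=cv2.INTER_CUBIC))
E
```

```text
t 8.05 tip [0.4473 0.1094 0.0553] ori [-110.   -0.   91.] F [-0.33  0.07  0.77] open 0.0001
need [-0.03  0.01  0.06] [ 0.   -0.09 -0.03]
```

View pics/s4.png

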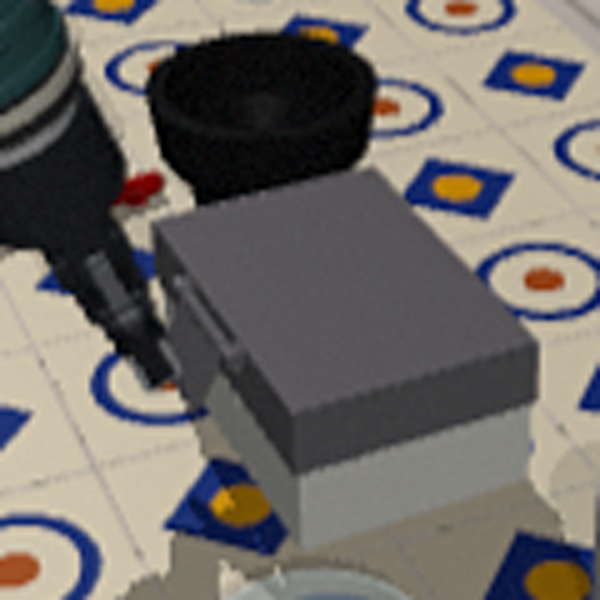

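The flap (around (190,360)) is swinging in under the fingertips and the lid is still flat. I'll continue inward in small steps.

Call:
apply_moves(series=[0, 0, 0.06, -0.05, 0, 0, 0, 0, 0, 0.06, -0.05, 0, 0, 0, 0, 0, 0.05, -0.06, 0, 0, 0, 0, 0, 0.05, -0.06, 0, 0, 0, 0, 0, 0.05, -0.08, 0, 0, 0, 0, 0, 0, 0, 0, 0, 0])

```text
t: 8.7
tool_pos: [0.4539, 0.1095, 0.0641]
orientation: [-110.0, 0.0, 91.0]
ft_force: [-0.5, 0.0, 0.6]
opening: 0.0001
```

Call:
apply_moves(series=[0, 0, 0.03, -0.06, 0, 0, 0, 0, 0, 0, 0, 0, 0, 0])

```text
t: 8.9
tool_pos: [0.4555, 0.1096, 0.0638]
orientation: [-110.0, 0.0, 91.1]
ft_force: [0.5, -0.5, 0.1]
opening: 0.0002
```

```bash
python3 nxt.py .4601 .1085 .0492 20
```

```text
t 8.9 tip [0.4603 0.1097 0.0507] ori [-110.     0.    91.1] F [ 0.47 -0.47  0.1 ] open 0.0002
need [-0.04  0.04  0.02] [-0.   -0.09 -0.03]
```

Call:
apply_moves(series=[0, 0, 0.02, -0.05, 0, 0, 0, 0, 0, 0, 0, 0, 0, 0])

```text
t: 9.1
tool_pos: [0.456, 0.1096, 0.0634]
orientation: [-109.9, 0.0, 91.1]
ft_force: [-7.8, -0.1, 5.8]
opening: 0.0002
```

Call:
apply_moves(series=[0, 0, 0.02, -0.05, 0, 0, 0, 0, 0, 0, 0, 0, 0, 0])

```text
t: 9.3
tool_pos: [0.4564, 0.1096, 0.0629]
orientation: [-109.8, 0.0, 91.1]
ft_force: [-14.5, -0.6, 9.5]
opening: 0.0001
```

Run:
```python
from h import *
from bench import *
import cv2
s=snapshot("side")
cv2.imwrite("pics/s5.png",cv2.resize(s["pixels"][180:260,220:300,::-1],(600,600),interpolation=cv2.INTER_CUBIC))
print(get_state()["ft_force"])
```

```text
[-14.62603218  -0.54641643   9.52483344]
```

View pics/s5.png

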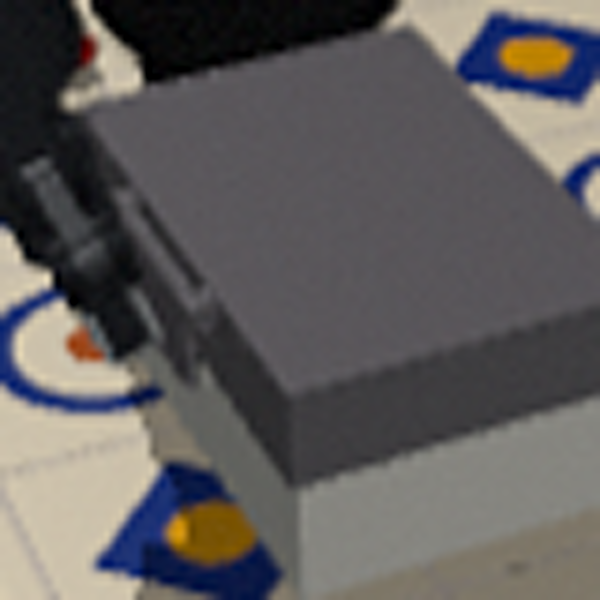

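The flap now looks flat against the front, and 14 N of reaction means it is on its stop. Retreating straight away from the face, then up.

Call:
apply_moves(series=[0, 0, -0.08, 0.24, 0, 0, 0, 0, 0, -0.16, 0.47, 0, 0, 0, 0, 0, -0.32, 0.9, 0, 0, 0, 0, 0, -0.32, 0.9, 0, 0, 0, 0, 0, -0.9, 0.2, 0, 0, 0, 0, 0, -0.9, 0.2, 0, 0, 0, 0, 0, -0.9, 0.2, 0, 0, 0, 0, 0, -0.9, 0.2, 0, 0, 0, 0, 0, 0, 0, 0, 0, 0])

```text
t: 10.25
tool_pos: [0.3187, 0.1072, 0.1583]
orientation: [-110.2, -0.0, 91.1]
ft_force: [-0.1, 0.2, -0.4]
opening: -0.0001
```

Run:
```python
from h import *
from bench import *
import cv2
D={n:snapshot(n) for n in ["side","top","wrist"]}
pickle.dump(D,open("d6.pkl","wb"))
cv2.imwrite("pics/s6.png",cv2.resize(D["side"]["pixels"][180:260,220:300,::-1],(600,600),interpolation=cv2.INTER_CUBIC))
cv2.imwrite("pics/w6.png",D["wrist"]["pixels"][:,:,::-1])
cv2.imwrite("pics/t6.png",D["top"]["pixels"][:,:,::-1])
q=np.load("q.npy")
for b in (0,.1,.2):
    q[4]=b
    for y in(.028,-.028):
        print(b,"side tip (crop)",((proj(D["side"],latch(q,(.038,y,.003)))+.5-[220,180])*7.5).round(0),"wrist",proj(D["wrist"],latch(q,(.038,y,.003))).round(1), "pivot s", ((proj(D["side"],latch(q,(0,y,.003)))+.5-[220,180])*7.5).round(0),proj(D["wrist"],latch(q,(0,y,.003))).round(1))
```

```text
0 side tip (crop) [[132. 306.]] wrist [[305.1 291.7]] pivot s [[125. 217.]] [[307.8 323.7]]
0 side tip (crop) [[192. 392.]] wrist [[253.1 292.1]] pivot s [[186. 302.]] [[250.4 324.1]]
0.1 side tip (crop) [[122. 308.]] wrist [[305.3 289.8]] pivot s [[125. 217.]] [[307.8 324. ]]
0.1 side tip (crop) [[181. 394.]] wrist [[252.9 290.2]] pivot s [[186. 301.]] [[250.4 324.4]]
0.2 side tip (crop) [[112. 308.]] wrist [[305.5 288.3]] pivot s [[126. 216.]] [[307.8 324.3]]
0.2 side tip (crop) [[171. 395.]] wrist [[252.6 288.7]] pivot s [[186. 300.]] [[250.4 324.7]]
```

View pics/s6.png

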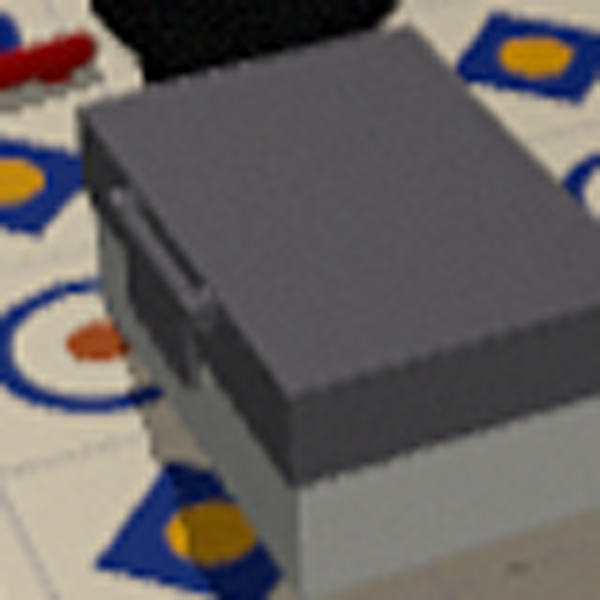

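View pics/w6.png

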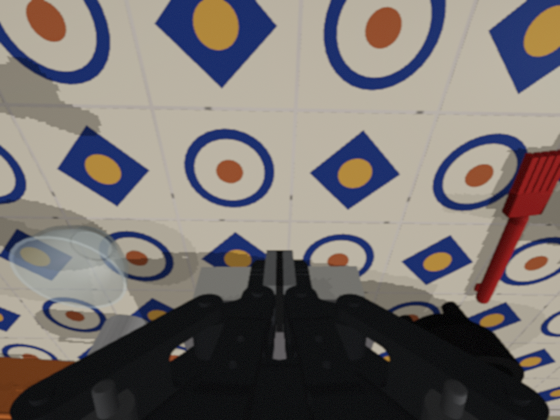

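View pics/t6.png

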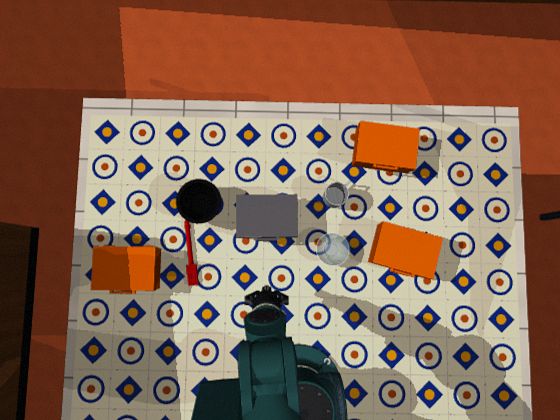

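Run:
```python
from h import *
import cv2
a=pickle.load(open("d3.pkl","rb"))["side"]["pixels"].astype(int);b=pickle.load(open("d6.pkl","rb"))["side"]["pixels"].astype(int)
d=abs(a-b).max(2); 
print("lid right region changed px>25:",(d[195:262,255:310]>25).sum())
f=np.argwhere(d[150:300,180:380]>40); print(len(f))
a0=pickle.load(open("d0.pkl","rb"))["top"]["pixels"].astype(int);b0=pickle.load(open("d6.pkl","rb"))["top"]["pixels"].astype(int)
d0=(abs(a0-b0).max(2)>40)
for n,(u,v,r) in dict(molc=(200,200,22),sift=(336,194,14),bowl=(332,248,15),brush=(191,255,30)).items(): print(n,d0[v-r:v+r,u-r:u+r].sum())
```

```text
lid right region changed px>25: 6
520
molc 0
sift 19
bowl 35
brush 0
```

Run:
```python
from h import *
import cv2
A=pickle.load(open("d0.pkl","rb"));B=pickle.load(open("d6.pkl","rb"))
f=lambda D:np.hstack([cv2.resize(D["top"]["pixels"][175:270,305:375,::-1],(280,290)),cv2.resize(D["side"]["pixels"][230:320,230:370,::-1],(450,290))])
cv2.imwrite("pics/cmp.png",np.vstack([f(A),f(B)]))
```

```text
(no output)
```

View pics/cmp.png

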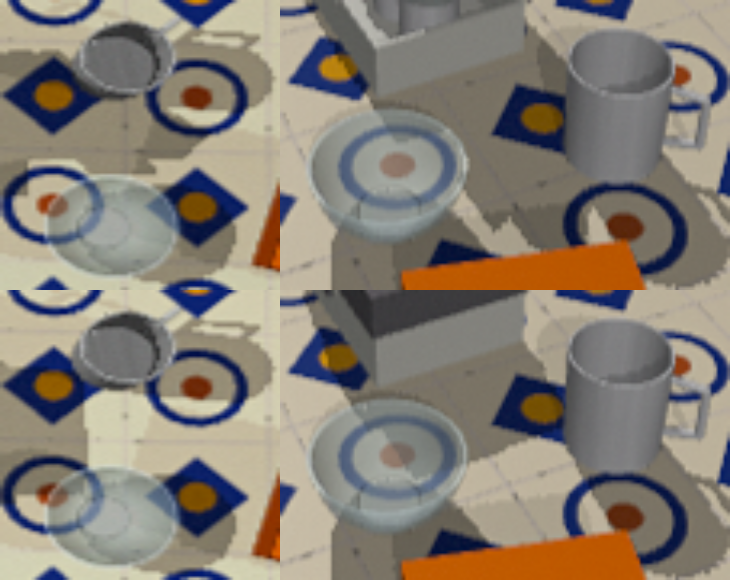

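The bowl and the sifter stand at the same pixels before and after, and only shadows differ. The lid is shut, the flap is home and the hand is clear.

```bash
python3 -c "
from bench import *
print(hand_in())"
```

```text
the job is handed in; nothing more can be done
None
```

I pushed the lid fully shut with the closed fingertips on its outer face. Then I pressed the latch flap down and in along its arc until it was flat against the front, and handed in with the hand clear at about 10 s of the 48 s.

- **Lid:** The side view shows it level on the base. That part of the picture stayed almost unchanged (6 pixels) from before the latch push to after it.
- **Latch:** The near tip corner of the flap is at (193,388) in the side crop. My model of the fully home position puts it at (192,392). The last press met about 14 N, so it was on its stop.
- **Other kitchen things:** The molcajete and brush pixels did not change. The bowl and sifter are where they were, with only shadows differing.
- **Hand:** It is about 15 cm in front of the box and above it, with no force on it.
- **Force peak:** Seating the lid reached 108 N at the wrist at the end of that move, close to the 120 N limit. That was more than I intended, and I backed off at once. Force is only reported at the end of each move, so a slightly higher moment in between can't be ruled out.
- **Measurement disagreement:** My refit after shutting gave a lid angle of about -0.04 rad, just past the 0 stop. I put this down to pixel-reading error, since its corner fits were off by up to 3 pixels.

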